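# Ready the bench oil pump: funnel in, handle drawn to the second stop

### The job

Get the bench oil pump ready to fill: take the funnel from its stand, set it upright and fully down in the pump's filler neck and let go of it, then press the pump's release button all the way in, and then draw the T-handle straight up past its first stop to the second and last stop. A spring pulls the handle back in, so finish while still holding it up at the second stop, with the funnel still seated and everything else on the bench left where it was.

Things in the scene. Friction and masses are not known exactly. Their poses are not given: they have to be found in the camera images.
- funnel_mid (a point): Loose upright aluminium funnel, 120 g, 95 mm tall, standing in its stand; this point is on its axis half-way up, z up. From below: 45 mm tapered stem (18 mm diameter at the tip, 25 mm at the top), flat collar 38 mm across and 8 mm thick, 12 mm of conical flare, then a plain hollow round band 30 mm tall, 56 mm outer diameter: grip across it, its middle is 32.5 mm above this point.
- stand: Funnel stand, fixed, left or right of the pump: 80 mm square foot with an upright round tube, 42 mm outer diameter, 55 mm tall, that the funnel's stem stands in. Origin under its centre, on the bench.
- neck_mouth (a point): Centre of the open top of the pump's filler neck, 90 mm above the bench: upright steel tube, 40 mm outer, 29 mm inner diameter, 60 mm deep. Fixed; place and yaw vary. Axes are the pump's: z up, y from the T-handle towards the neck, -x towards the button's side. Seated, the funnel's collar lies flat on this rim and funnel_mid is 2.5 mm above this point.
- button_top (a point): Centre of the top face of the release button, a black round push button 28 mm across on top of a 40 mm column beside the pump's barrel, 85 mm to the -x side of the T-handle's middle; top 138 mm above the bench before it is pressed. Pressed straight down. Axes are the pump's.
- button (a joint): How far the release button is pressed, m: 0 out, 0.008 fully in (hard stop). It takes about 4 N and stays where it is pushed. While it is pressed less than about 0.005 the handle is locked in.
- handle (a point): T-handle on the pump's barrel: black round level bar, 16 mm thick, 80 mm long along its x (the pump's x); origin at the bar's middle, 165 mm above the bench when pushed in, 150 mm to the -y side of the filler neck. A rod goes down from it, with a 22 mm collar under the bar; the barrel's cap top, 72 mm wide, is at 125 mm. Moves only straight up, 100 mm in all.
- rod (a joint): First draw of the telescopic handle, m: the inner rod comes out of the sliding tube, 0 pushed in, 0.050 at the first stop. Needs about 5 to 6 N.
- tube (a joint): Second draw, m: after the first stop the sliding tube comes out of the barrel with a harder pull of about 10 to 12 N, 0 pushed in, 0.050 at the second stop (hard). Springs pull both back in when the handle is let go.
- valve_block: Bystander: loose blue valve block with round ends, 160 mm long along its y, 50 mm wide, 50 mm tall; origin under its centre. It stands in the place on the other side of the pump from the funnel stand.
- flange: Bystander: loose round steel blanking flange, 80 mm across, 20 mm tall at its hub, on the bench; origin under its centre.
- coupling: Bystander: loose steel hexagon coupling, 40 mm across, 42 mm tall, on the bench; origin under its centre.
- port_plug: Bystander: loose brass hexagon plug, 28 mm across, 30 mm tall, on the bench; origin under its centre.
- oil_bottle: Bystander: loose grey bottle, 68 mm across, 190 mm tall; origin under its centre.
- spanner: Bystander: loose ring spanner, 217 mm long along its x, lying flat beyond the pump; origin under its middle.
Not all that is in view belongs to the job. What is shaped like the part that bears funnel_mid but orange or pink is not meant.

How it is judged:
By the outcome, as a careful person would: the job done as asked, in the order asked, and still so for the second after the job is handed in, while the arm keeps its last pose, push and grip.
It also fails if it takes over 67 s, if anything falls off the work surface, if the arm or the gripper's body presses on something with over 40 N, if the wrist force passes 120 N, or if a joint passes its speed limit or range.

### The arm

A 6-joint arm with a two-finger parallel gripper is mounted at the origin on the work surface. World frame = base frame: x ahead of the robot, y to its left, z up, the work surface at z = 0. Lengths are in mm, angles in degrees, forces in N, time in s.
With the tool pointing down it reaches from about 275 to 875 mm from the base axis. Payload 12.5 kg.
Tool frame: the origin (TCP) lies on the centre line of the jaws, within the pads' length; the fingertips stand 8 mm ahead of it and the grasp point (between the pads) lies 11 mm behind it; z points along the fingers, y is the direction in which the jaws open and shut (so a half turn about z gives the same grasp; the last joint's range is limited). The gripper opens to 85 mm and grips with 20 to 120 N. Pads are 22 mm wide; open, the fingers measure 114 mm over their backs; the gripper's body (76 mm by 85 mm) begins 54 mm behind the grasp point. The pads swing forward as they close: fully open they stand 13 mm farther back than shut.
Start: joints at [-77.957, 20.094, 94.641, -0, 65.266, -4.847], TCP at [159.821, -526.252, 213.69] pointing down, gripper open.
Joint ranges: [-157.81, 157.81], [-45, 120.19], [0.68, 151.7], [-89.99, 269.99], [4.06, 180], [-164.3, 164.3]. Speed limits (degrees/s): [127.2, 127.2, 159.86, 180, 180, 180].

### API

Orientations are given as [roll, pitch, yaw] about the fixed x, y, z axes, in that order (R = Rz(yaw) Ry(pitch) Rx(roll)).
In Python, from workcell import r gives the robot as it stands.
- The arm moves only by the shell command python3 -m creep 'ROWS' [OPENING]. ROWS is JSON, a list of rows, each a list of 2 entries, a list of its own where there are three numbers: the shift along the tool's x, y, z in m, then the turn about the tool's z in rad. In form: [[[tx, ty, tz], twist], ...]. A call has 1 to 12 rows; each row shifts and turns the commanded pose from where the row before left it, along the tool's axes as they then stand; what a row does not reach is not made up. A row lasts 1/12 s, in which the tool goes at most 41.7 mm and 7.16 degrees, less where a joint would pass 70% of its speed; a pose out of reach is approached as far as the arm can. A call is refused whole if a number of a shift passes 0.0417 or a number of a turn 0.125, either way. A call with a gripper value outside its range is refused whole. OPENING is the finger opening in m, from 0 to 0.0854, set as the call begins (- or left out, the last holds). The fingers move at their own pace and stop on an object; the grip force is fixed at half the most. Time passes only in rows, so rows that do not move let the fingers close. It gives the time, the measured TCP pose, the force and the opening at its end, in the units of the state.
- r.get_state(): the state, without advancing time (a new reading comes with each control period).
- r.get_image(name): name is "scene" or "top" or "wrist"; returns a dict with "frame" (400x640x3 uint8, red, green, blue), "mtx" (3x3 intrinsics, pixels), "world_to_cam" (4x4, takes a point from world to camera coordinates). Camera axes: x right, y down, z forward; pixel columns grow to the right and rows downward; lengths in mm; the calibration is good to about 2 mm. A picture is of the moment at which its call begins. There is no depth.
- r.finish_job(): hands the job in, once; it reports no verdict.
The state is a dict: "t": time; "qpos": joint angles; "joint_vel": joint speeds; "tau": joint torques, N m; "position": TCP position; "tool_rot": TCP orientation; "contact_force": force on the tool from outside, world axes, zero at the start; "torque": the same for the moment, N m; "finger_gap": opening from 0.0 (shut) to 1.0 (fully open).
Only numpy, scipy, OpenCV 4.12 (cv2) and the standard library are available. Lean on these libraries where they do the work, as an engineer would, in place of code of your own. Each camera call takes 0.05 s, during which the arm holds its last target.

## Working session

There is one attempt and no reset: what is moved stays moved. The work goes in short steps, Python scripts to look and compute and a shell command to move; the robot and the scene stay as the last step left them, time stands still between calls to the robot, and variables do not carry over. Pictures are saved under pics/ and viewed, and the job is handed in when it is done.

```bash
ls; mkdir -p pics
python3 - <<'E'
from workcell import r
import cv2
s=r.get_state(); print(s)
for n in ["scene","top","wrist"]:
    d=r.get_image(n); cv2.imwrite(f"pics/{n}0.png",d["frame"][:,:,::-1]); print(n,d["mtx"].tolist(),d["world_to_cam"].round(3).tolist())
E
```

```text
pics
{'t': 0.0, 'qpos': array([-7.79581634e+01,  2.01258947e+01,  9.46774093e+01,  1.79998559e-03,
        6.52652486e+01, -4.84805051e+00]), 'joint_vel': array([ 0.00652665,  0.02255759, -0.06354029, -0.02367414, -0.02613072,
        0.03645628]), 'tau': array([ 1.84039855e-03, -5.06102693e+01, -2.91406220e+01,  6.82676614e-05,
        4.55835223e-03,  7.05031297e-06]), 'position': array([ 159.74378993, -525.92065071,  213.14050042]), 'tool_rot': array([-1.79931831e+02, -7.42172659e-03,  1.68891286e+01]), 'contact_force': array([-0.2828578 ,  0.03410886, -0.01560166]), 'torque': array([-0.0621249 ,  0.02064693, -0.06235286]), 'finger_gap': 0.9995920839024952}
scene [[472.6433374090576, 0.0, 321.26856577314885], [0.0, 472.6433374090576, 196.52521612497097], [0.0, 0.0, 1.0]] [[-0.12, 0.993, -0.015, 90.246], [0.605, 0.061, -0.794, -243.01], [-0.787, -0.104, -0.608, 1672.731], [0.0, 0.0, 0.0, 1.0]]
top [[383.47413655154537, 0.0, 322.7040335498274], [0.0, 383.47413655154537, 199.73287335826257], [0.0, 0.0, 1.0]] [[0.01, -1.0, 0.013, -13.642], [-0.993, -0.011, -0.114, 584.476], [0.114, -0.012, -0.993, 1090.722], [0.0, 0.0, 0.0, 1.0]]
wrist [[276.2279299333189, 0.0, 317.0486620119682], [0.0, 276.2279299333189, 200.38508267020723], [0.0, 0.0, 1.0]] [[0.291, -0.957, -0.002, -548.233], [-0.908, -0.277, 0.315, -41.643], [-0.302, -0.09, -0.949, 381.233], [0.0, 0.0, 0.0, 1.0]]
```

View pics/scene0.png

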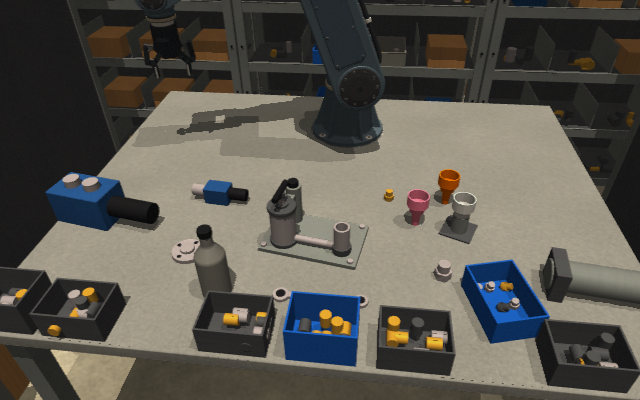

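View pics/top0.png

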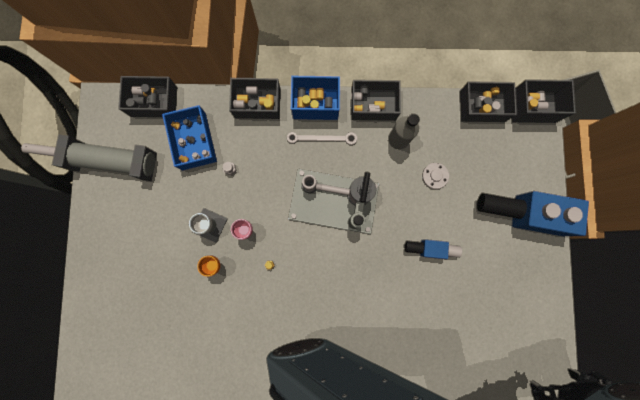

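View pics/wrist0.png

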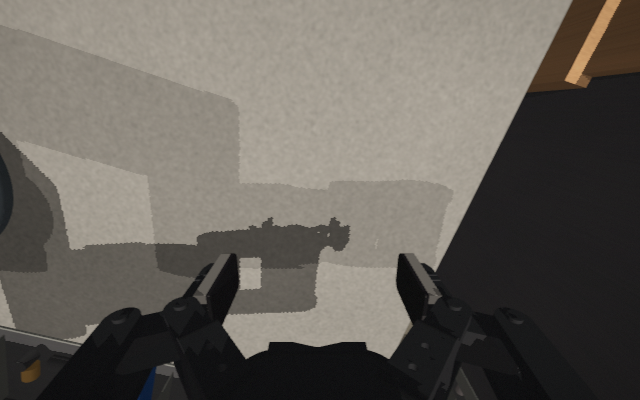

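The scene view shows three possible funnels: aluminium at (463,212) in a stand with a square foot, pink at (418,205), and orange at (449,183). In the top view they are at (201,224), (242,230) and (208,266). I choose the aluminium one. The pump is at scene (310,230) and top (335,200). I'll check with close crops.

Run:
```python
import cv2,numpy as np
t=cv2.imread("pics/top0.png"); s=cv2.imread("pics/scene0.png")
a=cv2.resize(t[160:260,180:300],None,fx=6,fy=6,interpolation=cv2.INTER_CUBIC); cv2.imwrite("pics/c1.png",t[0:1]) 
b=cv2.resize(t[160:245,280:390],None,fx=7,fy=7,interpolation=cv2.INTER_CUBIC)
cv2.imwrite("pics/c_top_pump.png",b)
f1=cv2.resize(t[195:255,175:265],None,fx=4,fy=4,interpolation=cv2.INTER_CUBIC)
f2=cv2.resize(s[165:255,400:490],None,fx=4,fy=4,interpolation=cv2.INTER_CUBIC)
f1=cv2.copyMakeBorder(f1,0,120,0,0,cv2.BORDER_CONSTANT)
cv2.imwrite("pics/c_funnel.png",np.hstack([f1,f2]))
cv2.imwrite("pics/c_scene_pump.png",cv2.resize(s[165:275,250:380],None,fx=5,fy=5,interpolation=cv2.INTER_CUBIC))
```

```text
(no output)
```

View pics/c_funnel.png

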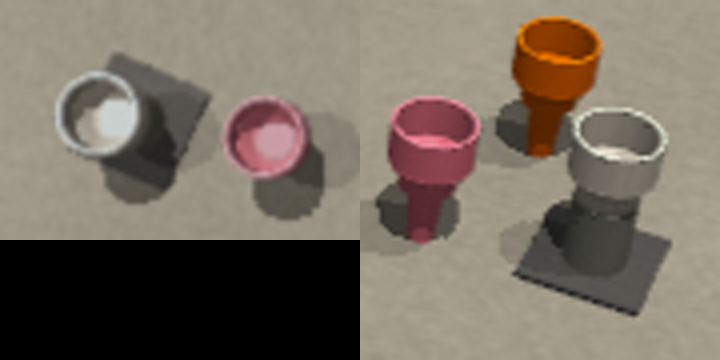

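View pics/c_top_pump.png

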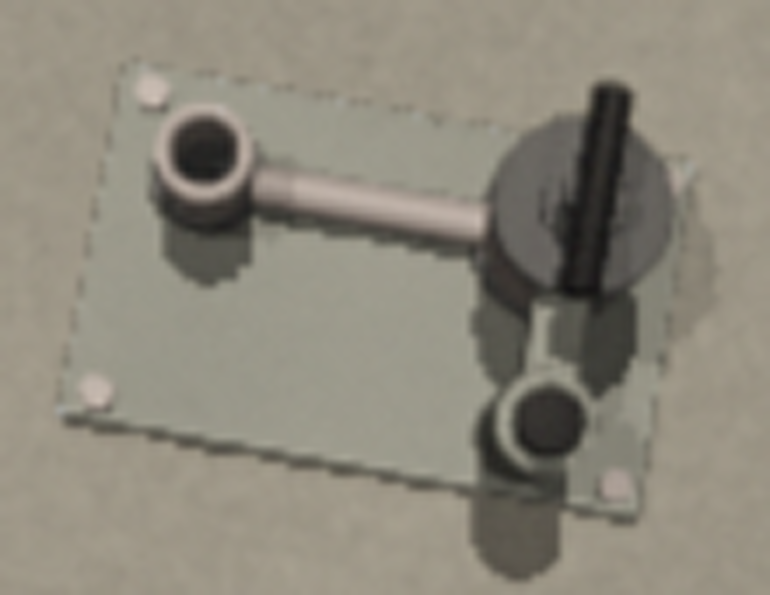

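View pics/c_scene_pump.png

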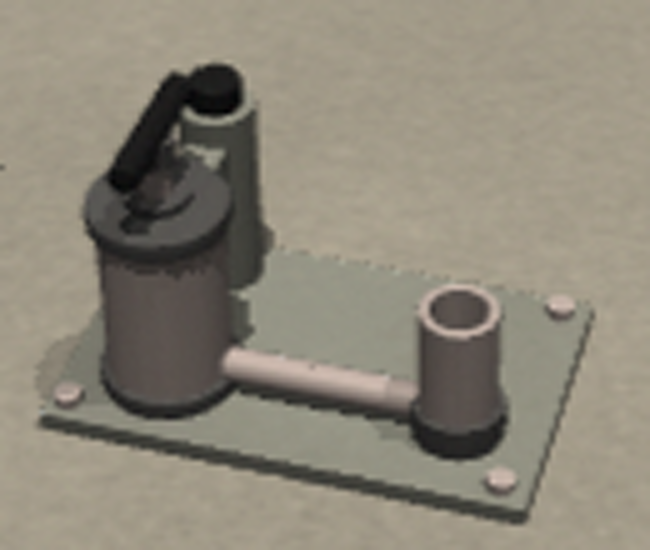

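The close crop confirms it: the grey-white funnel sits in a dark tube on a square foot, while the pink and orange ones stand on the bench. On the pump I can see the neck rim, the black button on its column and the black T-bar. Next I triangulate.

```bash
cat > h.py <<'E'
import cv2,numpy as np
def ray(d,uv):
    M=np.array(d["world_to_cam"]);R=M[:3,:3];t=M[:3,3]
    c=-R.T@t; v=R.T@np.linalg.inv(np.array(d["mtx"]))@np.array([uv[0],uv[1],1.]); return c,v/np.linalg.norm(v)
def tri(obs):
    A=np.zeros((3,3));b=np.zeros(3)
    for d,uv in obs:
        c,v=ray(d,uv);P=np.eye(3)-np.outer(v,v);A+=P;b+=P@c
    p=np.linalg.solve(A,b)
    res=[np.linalg.norm((np.eye(3)-np.outer(v,v))@(p-c)) for c,v in [ray(d,uv) for d,uv in obs]]
    return p,np.round(res,1)
def plane(d,uv,z):
    c,v=ray(d,uv);return c+v*(z-c[2])/v[2]
def proj(d,p):
    q=np.array(d["world_to_cam"])@np.append(p,1);q=np.array(d["mtx"])@q[:3];return q[:2]/q[2]
E
python3 - <<'E'
from workcell import r
from h import *
S=r.get_image("scene");T=r.get_image("top")
def tp(u,v):return ((u+.5)/7-.5+280,(v+.5)/7-.5+160)
def sp(u,v):return ((u+.5)/5-.5+250,(v+.5)/5-.5+165)
def tf(u,v):return ((u+.5)/4-.5+175,(v+.5)/4-.5+195)
def sf(u,v):return ((u-360+.5)/4-.5+400,(v+.5)/4-.5+165)
for n,a,b,z in [("neck",tp(205,151),sp(458,312),90),("button",tp(549,421),sp(216,86),138),("h_far",tp(612,92),sp(126,176),165),("h_near",tp(582,286),sp(178,82),165),("funnel rim",tf(100,115),sf(619,137),145)]:
    p,res=tri([(T,a),(S,b)]); print(n,p.round(1),res,plane(T,a,z).round(1),plane(S,b,z).round(1))
E
```

```text
neck [630.5  33.4  86.4] [0.8 0.8] [630.   32.5  90. ] [634.6  34.5  90. ]
button [520.8 -99.6 130.4] [1.2 1.2] [ 520.5 -100.   138. ] [531.2 -96.3 138. ]
h_far [ 641.6 -119.3  164.9] [1.5 1.5] [ 641.8 -120.8  165. ] [ 641.9 -117.8  165. ]
h_near [ 568.6 -108.1  166.4] [1.2 1.2] [ 568.9 -109.5  165. ] [ 566.7 -107.4  165. ]
funnel rim [508.3 329.9  99.4] [1.4 1.4] [506.1 314.4 145. ] [568.5 316.8 145. ]
```

Run:
```python
from workcell import r
from h import *
S=r.get_image("scene");T=r.get_image("top")
print("pink",tri([(T,(242,230)),(S,(418.5,195))]),"orange",tri([(T,(208.5,266)),(S,(449,176))]))
print("bottle top",tri([(T,(412,121)),(S,(204,231))]))
print("fun cand z105",plane(T,(199.6,223.3),105))
W=r.get_image("wrist");c,v=ray(W,(317,200));s=r.get_state();print("cam",c,v,s["position"],s["t"])
```

```text
pink (array([491.73909469, 217.31668239,  90.22834626]), array([2.9, 2.9])) orange (array([393.04972473, 304.46254562,  86.7856414 ]), array([1.6, 1.6]))
bottle top (array([ 778.10017011, -237.78575051,  179.30732803]), array([0.4, 0.4]))
fun cand z105 [508.24092777 326.76856869 105.        ]
cam [ 236.98913295 -501.68597936  374.36729531] [-0.30080082 -0.0904846  -0.94938475] [ 159.79845503 -526.2056808   213.61293261] 0.4
```

```bash
python3 -m creep '[[[0.0242,-0.0298,-0.001],0],[[0.0242,-0.0298,-0.001],0],[[0.0242,-0.0298,-0.001],0],[[0.0242,-0.0298,-0.001],0],[[0.0242,-0.0298,-0.001],0],[[0.0242,-0.0298,-0.001],0],[[0.0242,-0.0298,-0.001],0],[[0.0242,-0.0298,-0.001],0],[[0.0242,-0.0298,-0.001],0],[[0.0242,-0.0298,-0.001],0],[[0.0242,-0.0298,-0.001],0],[[0.0242,-0.0298,-0.001],0]]' 0.0854; python3 -m creep '[[[0.0242,-0.0298,-0.001],0],[[0.0242,-0.0298,-0.001],0],[[0.0242,-0.0298,-0.001],0],[[0.0242,-0.0298,-0.001],0],[[0.0242,-0.0298,-0.001],0],[[0.0242,-0.0298,-0.001],0],[[0.0242,-0.0298,-0.001],0],[[0.0242,-0.0298,-0.001],0],[[0.0242,-0.0298,-0.001],0],[[0.0242,-0.0298,-0.001],0],[[0.02,-0.022,0],0],[[0.01,-0.01,0],0]]'
```

```text
t: 1.4
position: [334.0, -97.9, 226.1]
tool_rot: [180.0, -0.0, 16.9]
contact_force: [0.7, -0.5, 0.2]
finger_gap: 0.998
t: 2.4
position: [498.8, 298.2, 235.3]
tool_rot: [-180.0, -0.0, 17.0]
contact_force: [0.8, -0.3, -0.7]
finger_gap: 1.0
```

```bash
python3 -m creep '[[[0,0,0],-0.12],[[0,0,0],-0.12],[[0,0,0],-0.12],[[0,0,0],-0.12],[[0,0,0],0],[[0,0,0],0]]'
python3 - <<'E'
from workcell import r
import cv2
s=r.get_state(); print(s["t"],s["position"],s["tool_rot"],s["contact_force"])
d=r.get_image("wrist"); cv2.imwrite("pics/w1.png",d["frame"][:,:,::-1])
E
```

```text
t: 2.9
position: [498.1, 295.1, 235.6]
tool_rot: [-180.0, 0.0, 44.2]
contact_force: [-0.3, 0.2, -0.1]
finger_gap: 0.999
2.9 [498.13634356 295.08643515 235.64375827] [-1.79995856e+02  5.62687695e-03  4.41758159e+01] [-0.33630022  0.15865478 -0.13948805]
```

View pics/w1.png

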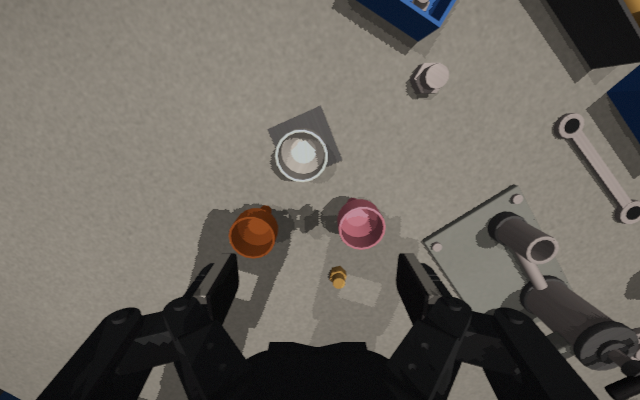

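The wrist view shows the aluminium funnel's rim at (301,156) over the dark square foot. Orange is at (254,232), pink at (361,223), the plug at (338,277) and the neck mouth at (543,248). I fit an ellipse to the rim in this view and will do so again from a second position.

```bash
cat > rim.py <<'E'
from h import *
def rim(d,cx,cy,w,thr=170,name=None,sel=None):
    g=cv2.cvtColor(d["frame"],cv2.COLOR_RGB2GRAY)
    x0,y0=int(cx-w),int(cy-w)
    c=g[y0:y0+2*w,x0:x0+2*w]; m=(c>thr).astype(np.uint8)
    cs,_=cv2.findContours(m,cv2.RETR_EXTERNAL,cv2.CHAIN_APPROX_NONE)
    k=max(cs,key=lambda q:len(cv2.convexHull(q)) and cv2.contourArea(cv2.convexHull(q)))
    e=cv2.fitEllipse(cv2.convexHull(k))
    im=cv2.resize(d["frame"][y0:y0+2*w,x0:x0+2*w][:,:,::-1],None,fx=6,fy=6)
    cv2.ellipse(im,((e[0][0]*6+3,e[0][1]*6+3),(e[1][0]*6,e[1][1]*6),e[2]),(0,0,255),1)
    if name: cv2.imwrite(name,im)
    return (e[0][0]+x0,e[0][1]+y0),e[1]
E
python3 - <<'E'
from workcell import r
from rim import *
import pickle
d=r.get_image("wrist"); T=r.get_image("top");S=r.get_image("scene")
a=rim(d,301,156,40,170,"pics/r1.png"); print(a)
print(plane(d,a[0],105), plane(d,a[0],100))
b=rim(T,200,223,20,150,"pics/r2.png"); print(b, plane(T,b[0],105))
c=rim(S,463,203,20,150,"pics/r3.png"); print(c)
print(tri([(d,a[0]),(T,b[0])]),tri([(d,a[0]),(S,c[0])]))
pickle.dump((d,a),open("v1.pkl","wb"))
ims=[cv2.resize(cv2.imread(f"pics/r{i}.png"),(260,260)) for i in (1,2,3)]
cv2.imwrite("pics/r123.png",np.hstack(ims))
E
```

```text
((301.06726455688477, 155.3754425048828), (50.851383209228516, 52.2470817565918))
[510.52953066 332.11231507 105.        ] [509.75047963 331.76223624 100.        ]
((201.62166595458984, 224.29927825927734), (13.792128562927246, 20.136640548706055)) [505.59078339 321.18301712 105.        ]
((473.6319160461426, 201.0070343017578), (37.47807312011719, 45.44328689575195))
(array([506.52535635, 329.92562627,  76.75582376]), array([0.4, 0.4])) (array([514.03828693, 342.08457223, 103.17585482]), array([10.7, 10.7]))
```

View pics/r123.png

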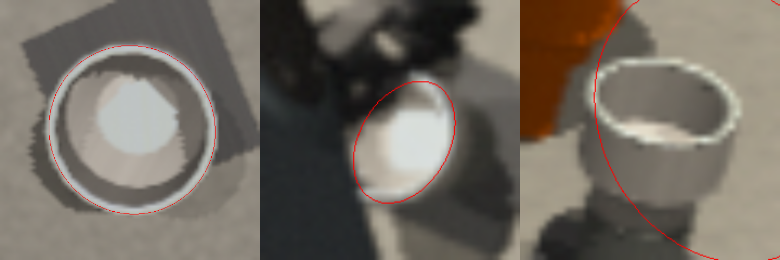

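```bash
python3 -m creep '[[[0.0173,-0.0089,0.01],0],[[0.0173,-0.0089,0.01],0],[[0,0,0.01],0],[[0,0,0],0],[[0,0,0],0]]'
python3 - <<'E'
from workcell import r
from rim import *
import pickle
d0,a0=pickle.load(open("v1.pkl","rb"))
s=r.get_state(); print(s["position"],s["tool_rot"])
d=r.get_image("wrist"); S=r.get_image("scene")
cv2.imwrite("pics/w2.png",d["frame"][:,:,::-1])
p=proj(d,[510.5,332,105]);print(p)
a=rim(d,p[0],p[1],45,170,"pics/r4.png"); print(a,plane(d,a[0],105))
print(tri([(d,a[0]),(d0,a0[0])]))
print(tri([(d,a[0]),(S,(464.4,198.3))]),tri([(d0,a0[0]),(S,(464.4,198.3))]))
E
```

```text
t: 3.52
position: [510.1, 331.5, 205.2]
tool_rot: [-180.0, 0.1, 44.4]
contact_force: [0.5, 0.7, 0.4]
finger_gap: 1.002
[510.06011989 331.49470474 205.24382427] [-1.79984939e+02  8.40273000e-02  4.43539552e+01]
[318.11913438 194.57514276]
((318.1978874206543, 194.52115631103516), (52.620765686035156, 55.24707794189453)) [510.59437048 331.98350328 105.        ]
(array([510.67235979, 332.13285172, 105.58975051]), array([0.1, 0.1]))
(array([509.828845  , 331.02829533, 102.43499457]), array([0.4, 0.4])) (array([509.91834499, 331.29132077, 102.51684969]), array([0.7, 0.7]))
```

View pics/r4.png

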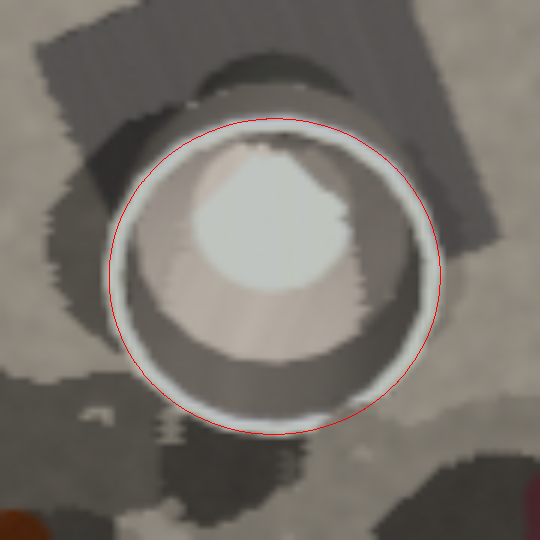

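View pics/w2.png

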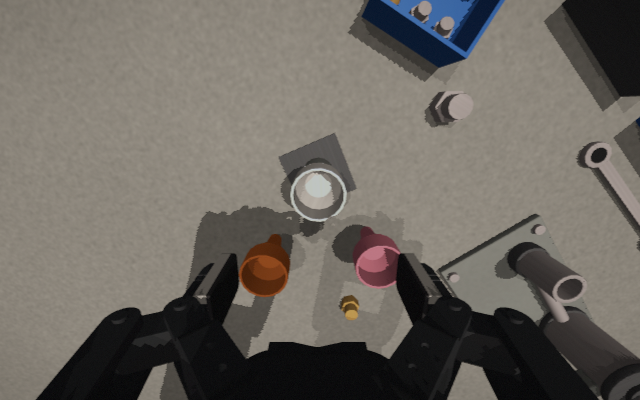

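The two wrist views put the rim's top at z=105.6 (text gives 105) and xy (510.6, 332.0), and the tool is already over it. I'll descend 123 mm and grip.

```bash
python3 -m creep '[[[0.0005,0,0.02],0],[[0,0,0.025],0],[[0,0,0.025],0],[[0,0,0.022],0],[[0,0,0.018],0],[[0,0,0.013],0],[[0,0,0],0],[[0,0,0],0]]'; python3 -m creep '[[[0,0,0],0],[[0,0,0],0],[[0,0,0],0],[[0,0,0],0],[[0,0,0],0],[[0,0,0],0],[[0,0,0],0],[[0,0,0],0],[[0,0,0],0],[[0,0,0],0]]' 0.04
```

```text
t: 4.28
position: [511.1, 332.2, 83.3]
tool_rot: [180.0, -0.0, 44.4]
contact_force: [0.0, 0.3, -0.3]
finger_gap: 1.003
t: 5.12
position: [512.4, 333.3, 85.7]
tool_rot: [179.9, -0.3, 44.4]
contact_force: [-2.8, 0.1, 17.4]
finger_gap: 0.472
```

Run:
```python
from workcell import r
import cv2,numpy as np
s=r.get_state(); print(s["position"],s["contact_force"],s["finger_gap"])
d=r.get_image("wrist"); S=r.get_image("scene")
cv2.imwrite("pics/w3.png",np.vstack([d["frame"][140:400,140:500],cv2.resize(S["frame"][110:240,380:560],(360,260))])[:,:,::-1])
```

```text
[512.35075843 333.34763031  85.71338692] [-2.79281671  0.14033001 17.4088483 ] 0.47217496215467814
```

View pics/w3.png

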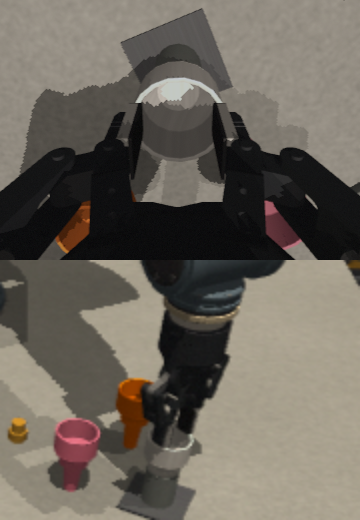

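```bash
python3 -m creep '[[[0,0,0],0],[[0,0,0],0],[[0,0,0],0],[[0,0,0],0],[[0,0,0],0]]' 0.03;  python3 - <<'E'
from workcell import r
import cv2,numpy as np
d=r.get_image("wrist")
cv2.imwrite("pics/w4.png",cv2.resize(d["frame"][200:340,230:410],None,fx=4,fy=4)[:,:,::-1])
E
```

```text
t: 5.63
position: [511.2, 335.3, 86.4]
tool_rot: [-179.9, -0.3, 44.4]
contact_force: [-10.6, 9.3, 24.5]
finger_gap: 0.353
```

View pics/w4.png

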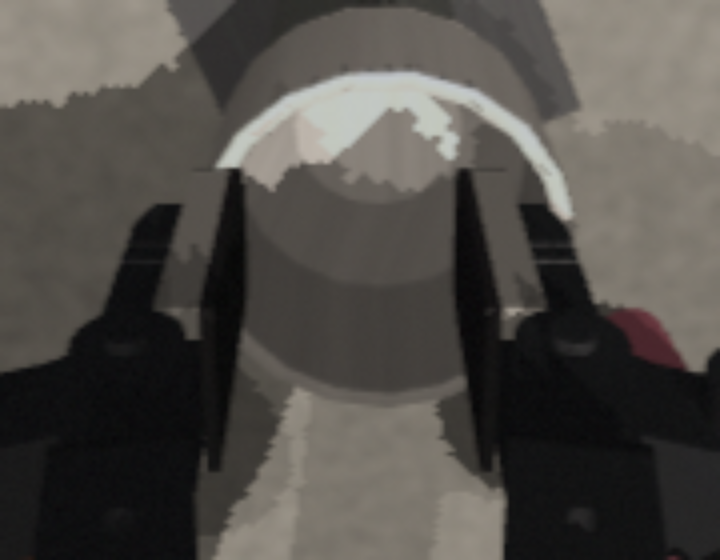

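Run:
```python
from workcell import r
from h import *
from scipy.spatial.transform import Rotation as Ro
s=r.get_state();d=r.get_image("wrist");S=r.get_image("scene");T=r.get_image("top")
print(s["position"],s["contact_force"],s["finger_gap"])
im=d["frame"][:,:,::-1].copy()
im=cv2.resize(im,None,fx=1,fy=1)
for z,R,col in [(105,28,(0,0,255)),(75,28,(0,255,255))]:
    for a in np.linspace(0,2*np.pi,90):
        u=proj(d,[510.6+R*np.cos(a),332+R*np.sin(a),z]); cv2.circle(im,tuple(np.round(u).astype(int)),0,col,-1)
R=Ro.from_euler("xyz",s["tool_rot"],degrees=True).as_matrix()
for h in (15,28):
  for zz in (8,-11):
    for x in (-11,11):
      for sg in (1,-1):
        p=s["position"]+R@np.array([x,sg*h,zz]); u=proj(d,p); cv2.circle(im,tuple(np.round(u).astype(int)),1,(0,255,0) if h==15 else (255,0,255),-1)
a=cv2.resize(im[190:340,230:410],None,fx=4,fy=3.5)
cv2.imwrite("pics/w5.png",a)
b=cv2.resize(S["frame"][140:250,420:510],None,fx=5,fy=5)[:,:,::-1]
cv2.imwrite("pics/s5.png",b)
```

```text
[511.19563125 335.31104689  86.37415819] [-11.02572221   9.67720809  22.98405087] 0.35423416189366597
```

View pics/w5.png

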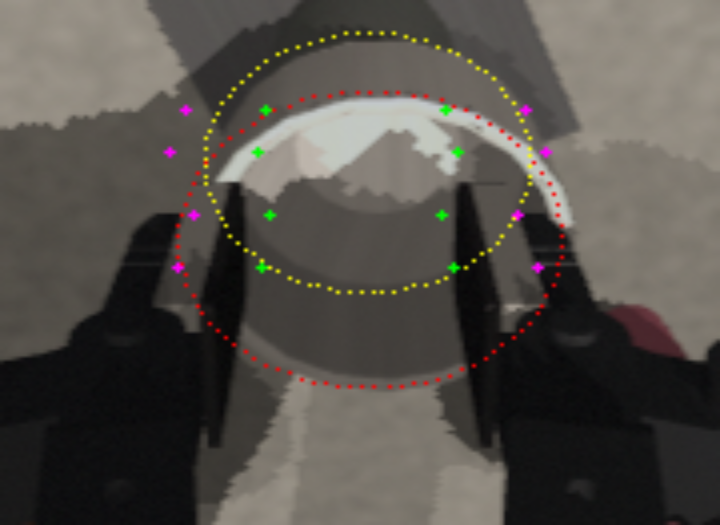

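View pics/s5.png

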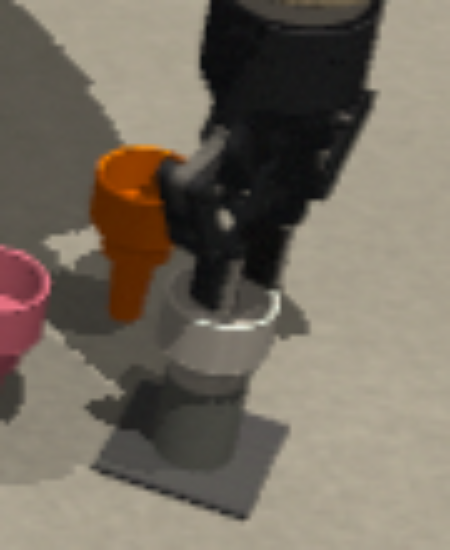

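The grip missed. In the wrist view the pads are above or inside the rim rather than across the band, and there is an upward force of about 23 N. I'll open and look.

```bash
python3 -m creep '[[[0,0,0],0],[[0,0,0],0],[[0,0,0],0],[[0,0,0],0],[[0,0,0],0],[[0,0,0],0]]' 0.0854;  python3 - <<'E'
from workcell import r
import cv2,numpy as np
d=r.get_image("wrist");S=r.get_image("scene")
a=cv2.resize(d["frame"][190:340,210:430],None,fx=3.5,fy=3.5)[:,:,::-1]
cv2.imwrite("pics/w6.png",a)
cv2.imwrite("pics/s6.png",cv2.resize(S["frame"][140:250,420:510],None,fx=5,fy=5)[:,:,::-1])
E
```

```text
t: 6.33
position: [510.7, 332.2, 82.5]
tool_rot: [-180.0, 0.0, 44.4]
contact_force: [0.4, -0.7, 0.3]
finger_gap: 1.002
```

View pics/w6.png

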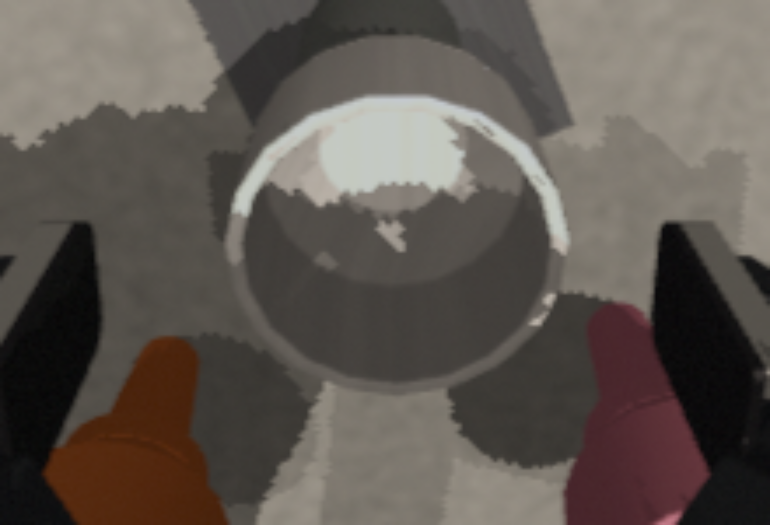

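View pics/s6.png

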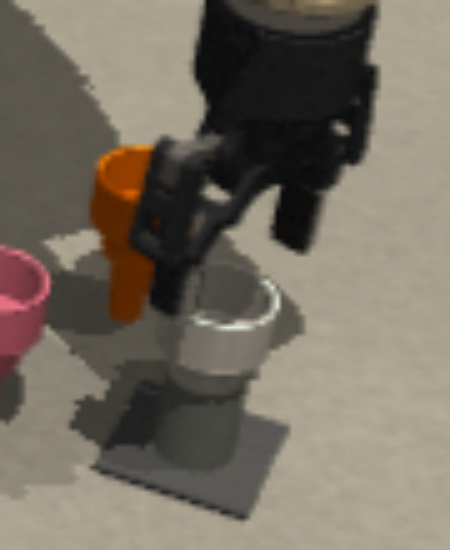

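Run:
```python
from workcell import r
from h import *
from scipy.spatial.transform import Rotation as Ro
s=r.get_state();d=r.get_image("wrist");S=r.get_image("scene")
R=Ro.from_euler("xyz",s["tool_rot"],degrees=True).as_matrix()
for zz in (8,-5,-20,-29,-36):
    print(zz,[proj(S,s["position"]+R@np.array([0,sg*44,zz])).round(0).tolist() for sg in (1,-1)],[proj(d,s["position"]+R@np.array([11,sg*42.7,zz])).round(0).tolist() for sg in (1,-1)])
```

```text
8 [[452.0, 214.0], [474.0, 201.0]] [[383.0, 221.0], [254.0, 221.0]]
-5 [[452.0, 210.0], [475.0, 197.0]] [[388.0, 229.0], [249.0, 229.0]]
-20 [[453.0, 206.0], [476.0, 192.0]] [[395.0, 240.0], [243.0, 240.0]]
-29 [[454.0, 203.0], [477.0, 189.0]] [[399.0, 248.0], [239.0, 248.0]]
-36 [[454.0, 200.0], [478.0, 187.0]] [[403.0, 255.0], [235.0, 254.0]]
```

Both views agree that the open fingertips are about 29 mm behind the reported TCP; the text implies about 5. The funnel still stands at the same place. I'll go 29 mm lower and grip again.

```bash
python3 -m creep '[[[0,0,0.012],0],[[0,0,0.012],0],[[0,0,0.005],0],[[0,0,0],0],[[0,0,0],0],[[0,0,0],0]]'; python3 -m creep '[[[0,0,0],0],[[0,0,0],0],[[0,0,0],0],[[0,0,0],0],[[0,0,0],0],[[0,0,0],0],[[0,0,0],0],[[0,0,0],0]]' 0.04;  python3 - <<'E'
from workcell import r
import cv2,numpy as np
d=r.get_image("wrist");S=r.get_image("scene")
a=cv2.resize(d["frame"][190:340,210:430],(720,490))[:,:,::-1]
b=cv2.resize(S["frame"][140:250,420:510],None,fx=5,fy=5)[:,:,::-1]
cv2.imwrite("pics/w7.png",a);cv2.imwrite("pics/s7.png",b)
E
```

```text
t: 7.03
position: [511.0, 332.4, 53.8]
tool_rot: [180.0, -0.0, 44.4]
contact_force: [0.4, -0.0, 0.5]
finger_gap: 0.996
t: 7.7
position: [511.3, 332.5, 54.7]
tool_rot: [180.0, -0.1, 44.4]
contact_force: [-1.2, -2.0, 6.8]
finger_gap: 0.645
```

View pics/w7.png

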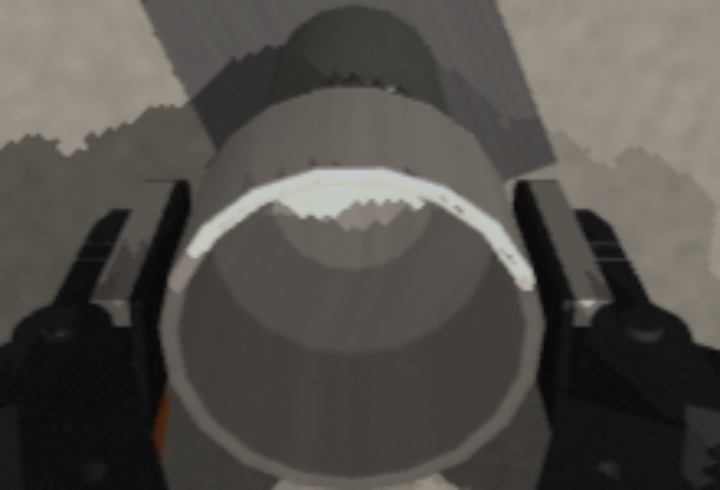

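View pics/s7.png

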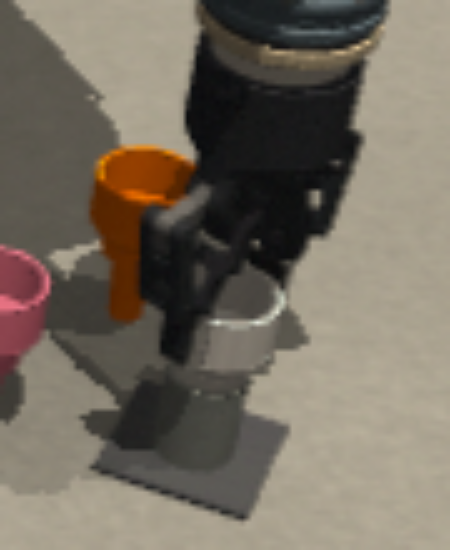

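It is gripped: the gap is 0.645, about 55 mm, and the pads are on the band. I'll lift it and turn the wrist to the pump's yaw.

```bash
python3 -m creep '[[[0,0,-0.005],0],[[0,0,-0.012],0],[[0,0,-0.022],0],[[0,0,-0.022],0],[[0,0,-0.022],0],[[0,0,-0.022],0],[[0,0,-0.01],0],[[0,0,0],0]]'; python3 -m creep '[[[0,0,0],0.117],[[0,0,0],0.117],[[0,0,0],0.117],[[0,0,0],0.117],[[0,0,0],0.117],[[0,0,0],0.117],[[0,0,0],0.117],[[0,0,0],0.117],[[0,0,0],0]]';  python3 - <<'E'
from workcell import r
import cv2,numpy as np
d=r.get_image("wrist");S=r.get_image("scene")
cv2.imwrite("pics/w8.png",d["frame"][:,:,::-1]);cv2.imwrite("pics/s8.png",S["frame"][:,:,::-1])
E
```

```text
t: 8.47
position: [511.8, 333.0, 171.6]
tool_rot: [179.9, -0.3, 44.4]
contact_force: [0.7, 0.1, -1.1]
finger_gap: 0.648
t: 9.22
position: [510.3, 332.1, 167.3]
tool_rot: [179.9, 0.1, -9.5]
contact_force: [0.4, -0.2, -1.6]
finger_gap: 0.651
```

View pics/w8.png

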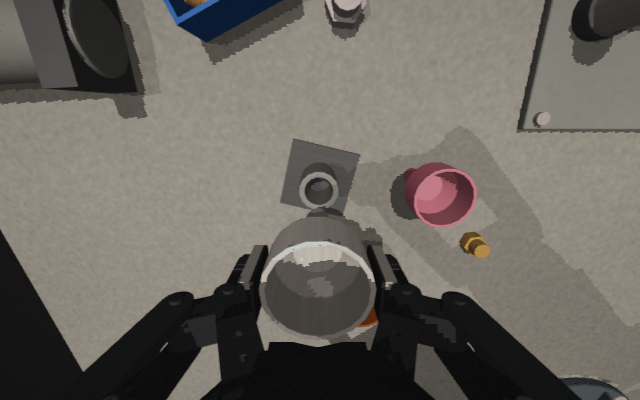

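View pics/s8.png

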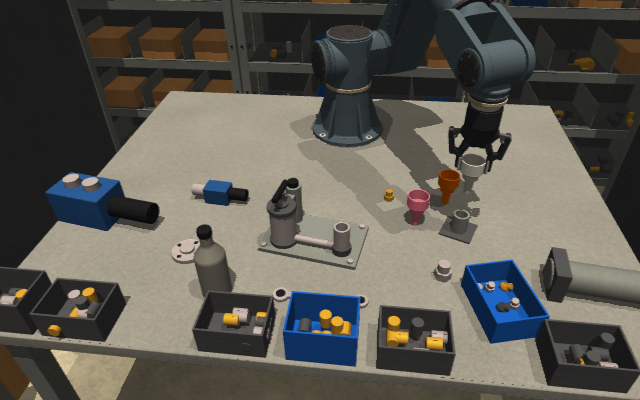

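```bash
python3 -m creep '[[[0.007,0.02,-0.001],0],[[0.0108,0.0305,-0.001],0],[[0.0108,0.0305,-0.001],0],[[0.0108,0.0305,-0.001],0],[[0.0108,0.0305,-0.001],0],[[0.0108,0.0305,-0.001],0],[[0.0108,0.0305,-0.001],0],[[0.0108,0.0305,-0.001],0],[[0.0108,0.0305,0],0],[[0.0045,0.012,0],0],[[0,0,0],0],[[0,0,0],0]]';  python3 - <<'E'
from workcell import r
import cv2,numpy as np,pickle
d=r.get_image("wrist");print(r.get_state()["position"])
pickle.dump(d,open("v9.pkl","wb"))
cv2.imwrite("pics/w9.png",d["frame"][:,:,::-1])
E
```

```text
t: 10.32
position: [563.0, 44.2, 176.3]
tool_rot: [-180.0, 0.0, -9.2]
contact_force: [-0.5, -0.2, -1.9]
finger_gap: 0.645
[562.87913316  44.93184972 176.4229835 ]
```

View pics/w9.png

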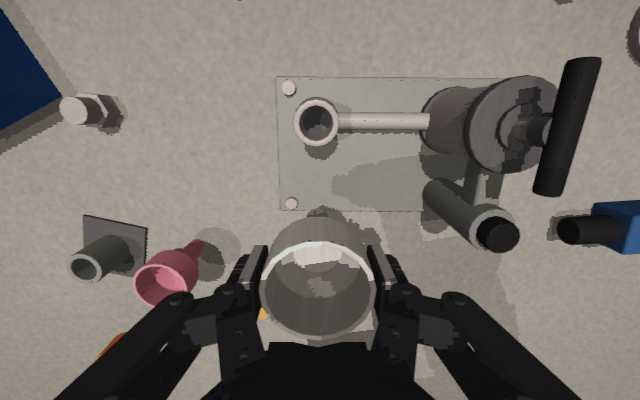

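The view shows the neck rim near (318,121), the button at (497,234) and the bar from (583,60) to (550,193). I'll take a second view 30 mm further on.

```bash
python3 -m creep '[[[0.015,0,0],0],[[0.015,0,0],0],[[0,0,0],0],[[0,0,0],0]]';  python3 - <<'E'
from workcell import r
import cv2,numpy as np,pickle
d=r.get_image("wrist");print(r.get_state()["position"])
pickle.dump(d,open("v10.pkl","wb"))
cv2.imwrite("pics/w10.png",d["frame"][:,:,::-1])
d9=pickle.load(open("v9.pkl","rb"))
a=cv2.resize(d9["frame"][80:170,270:370],None,fx=4,fy=4,interpolation=cv2.INTER_CUBIC);b=cv2.resize(d["frame"][110:200,270:370],None,fx=4,fy=4,interpolation=cv2.INTER_CUBIC)
cv2.imwrite("pics/n.png",np.hstack([a,b])[:,:,::-1])
E
```

```text
t: 10.7
position: [592.5, 40.7, 176.3]
tool_rot: [-180.0, 0.0, -9.1]
contact_force: [-0.9, -0.3, -2.0]
finger_gap: 0.648
[592.1185697   40.579153   176.31198016]
```

View pics/w10.png

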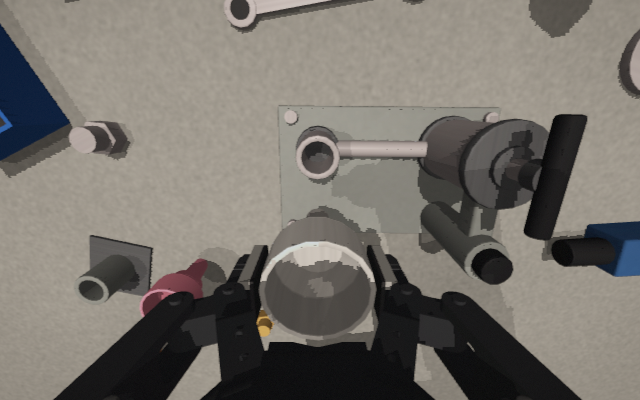

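View pics/n.png

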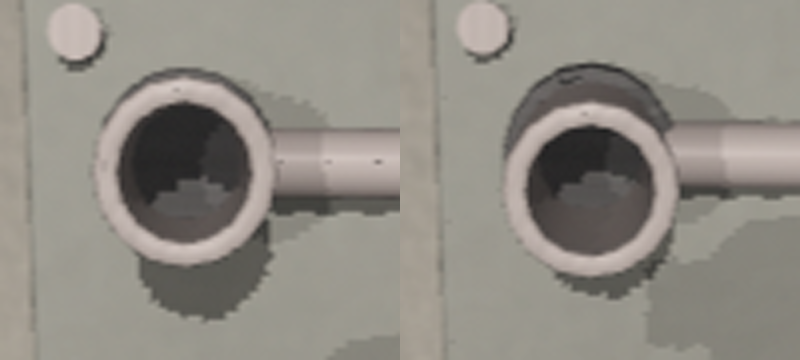

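Run:
```python
from workcell import r
from h import *
import pickle
d9=pickle.load(open("v9.pkl","rb"));d=pickle.load(open("v10.pkl","rb"));s=r.get_state();print(s["position"],s["tool_rot"])
print("neck",tri([(d9,(315.8,122.5)),(d,(317.6,156.8))]),plane(d9,(315.8,122.5),90),plane(d,(317.6,156.8),90))
print("button",tri([(d9,(497,234)),(d,(494,265))]),plane(d9,(497,234),138),plane(d,(494,265),138))
for n,a,b in [("far",(584,61),(570,118)),("near",(549,193),(539,236))]:
    print(n,tri([(d9,a),(d,b)]),plane(d9,a,165),plane(d,b,165))
# held funnel: rim points extremes in current view
g=cv2.cvtColor(d["frame"],cv2.COLOR_RGB2BGR)
cv2.imwrite("pics/f.png",cv2.resize(g[205:350,240:400],None,fx=4.5,fy=4.0,interpolation=cv2.INTER_CUBIC))
```

```text
[592.1185697   40.579153   176.31198016] [-1.79998090e+02  5.66812954e-02 -9.12909506e+00]
neck (array([631.35189505,  35.13874051,  88.84901144]), array([0.1, 0.1])) [631.41974043  35.27129228  90.        ] [631.52668443  34.96301274  90.        ]
button (array([ 517.08130097, -104.66597597,  121.73438776]), array([1., 1.])) [526.87904995 -93.27404935 138.        ] [528.42970206 -95.63632051 138.        ]
far (array([ 643.73138584, -115.85761389,  169.20361972]), array([0.1, 0.1])) [ 643.74419463 -119.75716864  165.        ] [ 643.04579367 -119.29016597  165.        ]
near (array([ 569.20382003, -104.44687255,  169.77035405]), array([0., 0.])) [ 567.1088495  -108.34051306  165.        ] [ 566.26282027 -108.24883416  165.        ]
```

View pics/f.png

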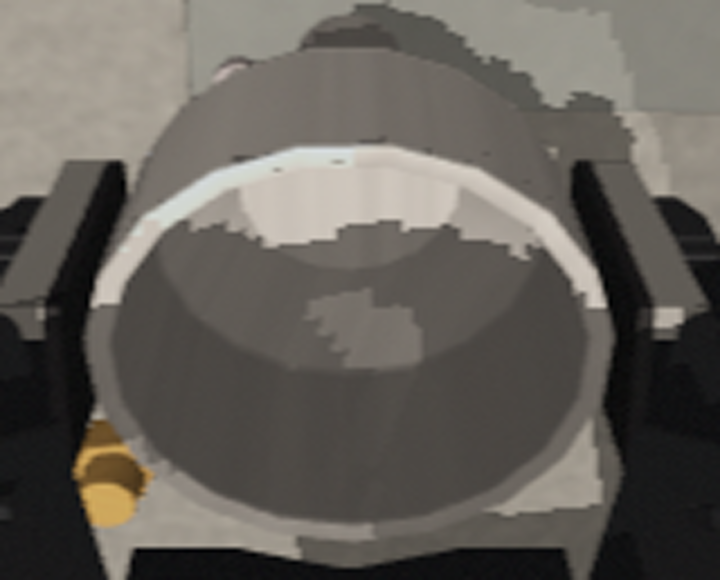

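```bash
python3 - <<'E'
from h import *
import pickle
d=pickle.load(open("v10.pkl","rb"))
u=lambda x,y:((x+.5)/4.5-.5+240,(y+.5)/4-.5+205)
P=[u(350,146),u(350,533),u(88,325),u(612,325)]
for z in (224,226.6,229):
    w=[plane(d,p,z) for p in P]; print(z,(w[0]+w[1])/2,(w[2]+w[3])/2,np.linalg.norm(w[0]-w[1]),np.linalg.norm(w[2]-w[3]))
E
python3 -m creep '[[[0.0205,-0.0003,0],0],[[0.02,-0.0004,0],0],[[0,0,0],0],[[0,0,0],0],[[0,0,0],0]]'
```

```text
224 [588.43680094  42.09862542 224.        ] [592.26354702  41.49287471 224.        ] 55.47060020688994 56.003058378040336
226.6 [590.36589748  41.79249115 226.6       ] [594.10461013  41.2006756  226.6       ] 54.19451147514033 54.71472056533973
229 [592.14660198  41.50990568 229.        ] [595.80405299  40.93095335 229.        ] 53.016583415063664 53.52548566130839
t: 11.17
position: [631.8, 34.2, 176.4]
tool_rot: [180.0, 0.1, -9.2]
contact_force: [-0.1, -0.5, -1.1]
finger_gap: 0.646
```

```bash
python3 -m creep '[[[0.0006,0,0.02],0],[[0,0,0.015],0],[[0,0,0.01],0],[[0,0,0.005],0],[[0,0,0.005],0],[[0,0,0.005],0],[[0,0,0],0]]';  python3 - <<'E'
from workcell import r
import cv2,numpy as np
d=r.get_image("wrist");S=r.get_image("scene")
a=cv2.resize(d["frame"][150:330,230:410],(540,540));b=cv2.resize(S["frame"][165:275,300:380],(400,540))
cv2.imwrite("pics/p1.png",np.hstack([a,b])[:,:,::-1][:, :800])
E
```

```text
t: 11.75
position: [633.2, 33.6, 116.2]
tool_rot: [180.0, 0.0, -9.2]
contact_force: [-0.1, 0.1, -2.4]
finger_gap: 0.648
```

View pics/p1.png

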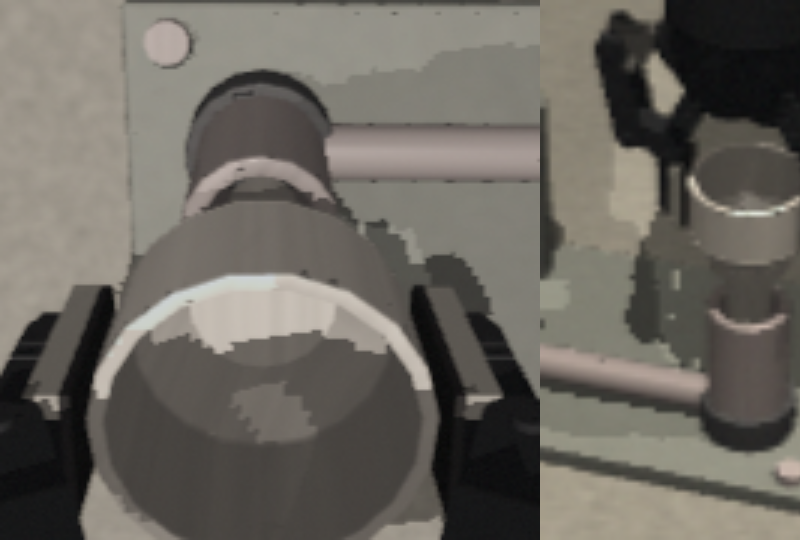

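The stem is inside the neck with no side force. I'll go on down.

```bash
python3 -m creep '[[[-0.0005,-0.0006,0.005],0],[[0,0,0.005],0],[[0,0,0.005],0],[[0,0,0.004],0],[[0,0,0.003],0],[[0,0,0],0],[[0,0,0],0]]'; python3 -m creep '[[[0,0,0.002],0],[[0,0,0.001],0],[[0,0,0.001],0],[[0,0,0],0],[[0,0,0],0]]'
```

```text
t: 12.43
position: [633.0, 34.1, 94.5]
tool_rot: [180.0, 0.0, -9.2]
contact_force: [0.4, -0.8, -2.1]
finger_gap: 0.65
t: 12.85
position: [633.0, 34.2, 90.7]
tool_rot: [180.0, -0.0, -9.2]
contact_force: [0.9, 0.1, -1.0]
finger_gap: 0.645
```

```bash
python3 -m creep '[[[0,0,0.001],0],[[0,0,0.001],0],[[0,0,0],0],[[0,0,0],0]]';python3 -m creep '[[[0,0,0.001],0],[[0,0,0],0],[[0,0,0],0]]'
python3 - <<'E'
from workcell import r
import cv2,numpy as np
d=r.get_image("wrist");S=r.get_image("scene")
a=cv2.resize(d["frame"][150:330,230:410],(400,400));b=cv2.resize(S["frame"][185:275,300:380],(400,450))[:400]
cv2.imwrite("pics/p2.png",np.hstack([a,b])[:,:,::-1])
E
```

```text
t: 13.18
position: [633.3, 34.2, 89.7]
tool_rot: [-180.0, -0.0, -9.2]
contact_force: [-3.5, -0.9, 6.8]
finger_gap: 0.647
t: 13.43
position: [633.4, 34.2, 89.6]
tool_rot: [-180.0, -0.1, -9.2]
contact_force: [-7.3, -0.1, 16.1]
finger_gap: 0.644
```

View pics/p2.png

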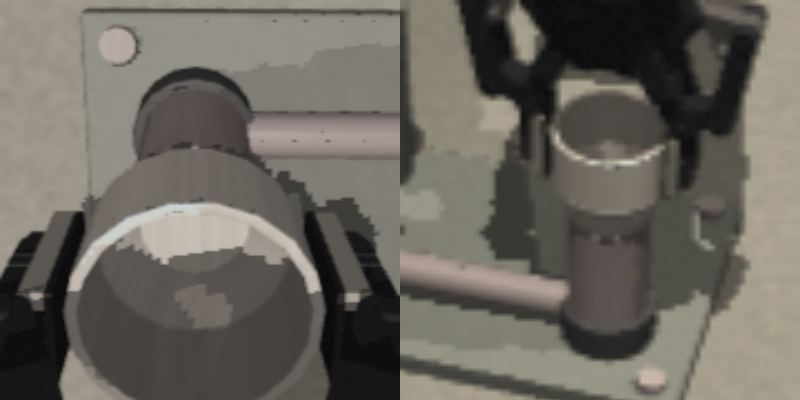

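It is seated: contact came at z 89.7, as predicted from the stand (54.7+35). I'll release and rise.

```bash
python3 -m creep '[[[0,0,0],0],[[0,0,0],0],[[0,0,0],0],[[0,0,0],0],[[0,0,0],0],[[0,0,0],0]]' 0.0854; python3 -m creep '[[[0,0,-0.015],0],[[0,0,-0.03],0],[[0,0,-0.03],0],[[0,0,-0.03],0],[[0,0,-0.02],0],[[0,0,0],0],[[0,0,0],0]]'
python3 - <<'E'
from workcell import r
from rim import *
d=r.get_image("wrist");S=r.get_image("scene")
p=proj(d,[631.4,35,140]);print(p)
a=rim(d,p[0],p[1],45,170,"pics/r8.png");print(a,plane(d,a[0],140))
cv2.imwrite("pics/p3.png",np.hstack([cv2.resize(d["frame"],(400,250)),cv2.resize(S["frame"][170:260,260:404],(400,250))])[:,:,::-1])
E
```

```text
t: 14.03
position: [633.0, 34.2, 87.6]
tool_rot: [180.0, 0.0, -9.2]
contact_force: [0.9, 0.7, -0.6]
finger_gap: 1.003
t: 14.62
position: [633.4, 34.2, 213.5]
tool_rot: [-180.0, -0.1, -9.2]
contact_force: [0.2, -0.1, -0.8]
finger_gap: 1.0
[317.6130098  205.44123168]
((316.9114990234375, 205.13761138916016), (57.55335998535156, 61.4791259765625)) [631.786255    35.57649149 140.        ]
```

View pics/p3.png

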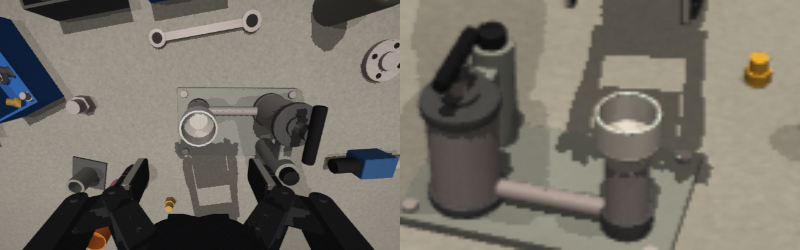

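View pics/r8.png

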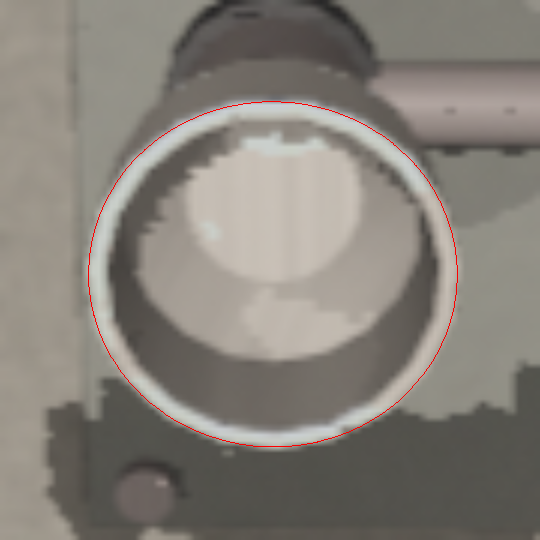

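The funnel is seated upright: its rim centre is at (631.8,35.6) on the z=140 plane, against a neck at (631.4,35.1). Now I'll move over the button.

```bash
python3 -m creep '[[[-0.0149,0.0251,0],0],[[-0.0149,0.0251,0],0],[[-0.0149,0.0251,0],0],[[-0.0149,0.0251,0],0],[[-0.0149,0.0251,0],0],[[-0.0149,0.0251,0],0],[[0,0,0],0],[[0,0,0],0],[[0,0,0],0]]'
python3 - <<'E'
from workcell import r
from h import *
import pickle
d=r.get_image("wrist");pickle.dump(d,open("v11.pkl","wb"))
cv2.imwrite("pics/w11.png",d["frame"][:,:,::-1])
print(proj(d,[521,-100,138]))
E
```

```text
t: 15.47
position: [520.6, -99.8, 211.9]
tool_rot: [-180.0, 0.1, -9.3]
contact_force: [0.4, 0.6, 0.5]
finger_gap: 1.001
[318.24881534 202.41709186]
```

View pics/w11.png

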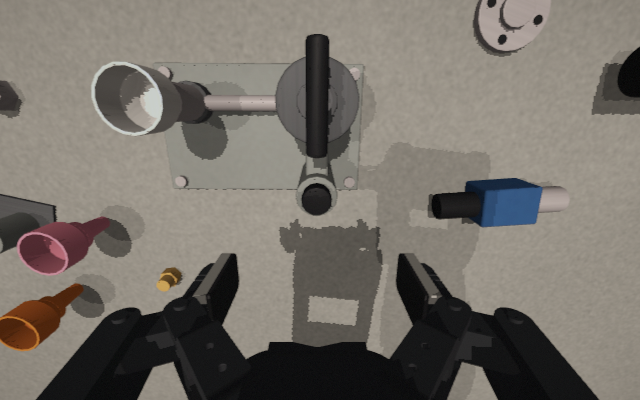

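The view shows the button at (316,198), with the bar running from (317,35) to (316,157), parallel to the tool's x, so the yaw matches.

```bash
python3 -m creep '[[[0.02,0,0],0],[[0.02,0,0],0],[[0.01,0,0],0],[[0,0,0],0],[[0,0,0],0],[[0,0,0],0]]'
python3 - <<'E'
from workcell import r
from h import *
import pickle
d=r.get_image("wrist");pickle.dump(d,open("v12.pkl","wb"))
s=r.get_state();print(s["position"],s["tool_rot"])
o=pickle.load(open("v11.pkl","rb"))
out=[]
for D,(x0,y0,w,h) in ((o,(290,25,60,200)),(d,(290,60,60,210))):
    c=D["frame"][y0:y0+h,x0:x0+w]; m=(c.max(2)<36).astype(np.uint8)
    n,l,st,ce=cv2.connectedComponentsWithStats(m)
    for i in range(1,n):
        if st[i,4]>200: print(st[i][:4]+[x0,y0,0,0],st[i,4],ce[i]+[x0,y0])
    out.append(np.hstack([cv2.resize(c,None,fx=2.8,fy=2.8)[:560],cv2.cvtColor(cv2.resize(m*255,None,fx=2.8,fy=2.8,interpolation=0)[:560],cv2.COLOR_GRAY2RGB)]))
cv2.imwrite("pics/m12.png",np.hstack(out)[:,:,::-1])
E
```

```text
t: 16.02
position: [569.5, -107.5, 212.3]
tool_rot: [-180.0, 0.1, -9.2]
contact_force: [-0.9, 0.1, -0.1]
finger_gap: 0.998
[ 569.43396509 -107.63054789  212.45447273] [-1.79994883e+02  4.29113915e-02 -9.20531815e+00]
[306  34  24 124] 1653 [317.29219601  96.97519661]
[302 183  29  31] 545 [316.16513761 200.47706422]
[307 115  23 105] 1488 [317.94287634 169.04502688]
[303 232  28  31] 610 [316.92786885 247.32459016]
```

View pics/m12.png

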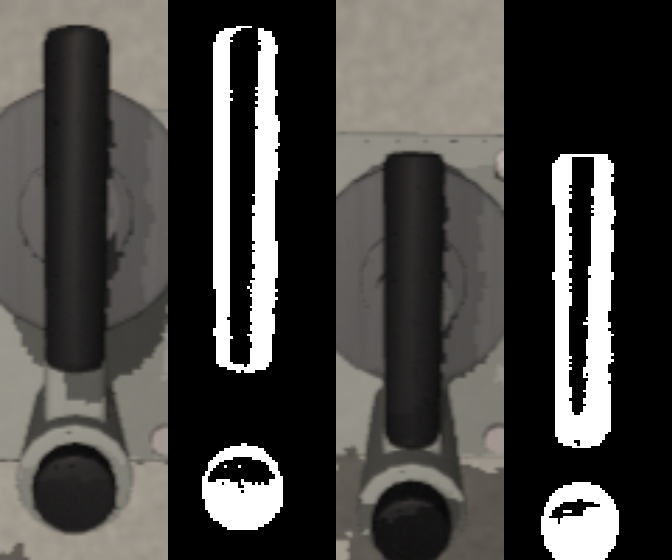

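Run:
```python
from h import *
import pickle
o=pickle.load(open("v11.pkl","rb"));d=pickle.load(open("v12.pkl","rb"))
a,b=(316.2,199.5),(317,247.8)
print("button",tri([(o,a),(d,b)]),plane(o,a,138),plane(d,b,138))
a1,b1=(318,34.3),(317.8,115.5); a2,b2=(316.5,157.3),(318,219.3)
for a,b in((a1,b1),(a2,b2)): print(tri([(o,a),(d,b)]),plane(o,a,165),plane(d,b,165))
for a,b in(((317.6,96),(318.3,167)),): print(plane(o,a,173),plane(d,b,173))
```

```text
button (array([522.4538109 , -98.60873684, 133.30494289]), array([0.2, 0.2])) [524.01658178 -98.62904657 138.        ] [524.90477941 -99.26118048 138.        ]
(array([ 644.39303112, -119.36313238,  172.25088386]), array([0.2, 0.2])) [ 645.94719008 -119.86139371  165.        ] [ 644.25476593 -119.12502821  165.        ]
(array([ 566.49261992, -106.35920096,  169.4427265 ]), array([0.4, 0.4])) [ 565.81120747 -105.7913243   165.        ] [ 564.62671084 -106.51618867  165.        ]
[ 608.04785816 -113.45487227  173.        ] [ 608.72182016 -113.78109465  173.        ]
```

```bash
python3 -m creep '[[[-0.02,-0.0005,0],0],[[-0.02,-0.0005,0],0],[[-0.0077,0,0],0],[[0,0,0],0],[[0,0,0],0],[[0,0,0],0],[[0,0,0],0],[[0,0,0],0],[[0,0,0],0]]' 0; python3 -m creep '[[[0,0,0.02],0],[[0,0,0.02],0],[[0,0,0.015],0],[[0,0,0.005],0],[[0,0,0],0],[[0,0,0],0]]'
python3 - <<'E'
from workcell import r
from h import *
d=r.get_image("wrist");S=r.get_image("scene");T=r.get_image("top")
s=r.get_state();print(s["position"],s["finger_gap"])
for z in (8,-5,-16,-22): print(z,proj(S,s["position"]-[0,0,z]).round(1),proj(d,s["position"]-[0,0,z]).round(1))
cv2.imwrite("pics/b1.png",np.hstack([cv2.resize(d["frame"][150:350,217:417],(400,400)),cv2.resize(S["frame"][130:230,240:340],(400,400))])[:,:,::-1])
E
```

```text
t: 16.82
position: [523.3, -99.6, 212.5]
tool_rot: [-180.0, 0.0, -9.2]
contact_force: [0.2, -0.2, 0.8]
finger_gap: 0.001
t: 17.32
position: [523.4, -99.6, 153.2]
tool_rot: [180.0, -0.0, -9.2]
contact_force: [0.4, 0.3, 0.4]
finger_gap: 0.003
[523.61439017 -99.62860468 153.69864426] 0.0016940368777382515
8 [291.8 177.5] [318.5 234.9]
-5 [291.5 173.2] [318.5 243.9]
-16 [291.3 169.5] [318.6 252.6]
-22 [291.2 167.5] [318.7 257.8]
```

View pics/b1.png

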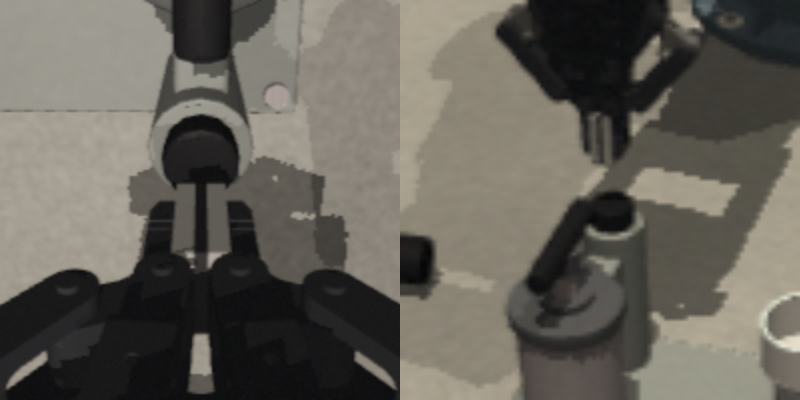

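```bash
python3 -m creep '[[[0,0,0.012],0],[[0,0,0.01],0],[[0,0,0.004],0],[[0,0,0],0],[[0,0,0],0]]'; python3 -m creep '[[[0,0,0.002],0],[[0,0,0.001],0],[[0,0,0.001],0],[[0,0,0],0]]';  python3 -m creep '[[[0,0,0.001],0],[[0,0,0.001],0],[[0,0,0.001],0],[[0,0,0],0]]'
```

```text
t: 17.88
position: [523.1, -99.5, 126.8]
tool_rot: [-180.0, 0.0, -9.2]
contact_force: [-0.1, 0.3, -0.0]
finger_gap: -0.0
t: 18.22
position: [523.0, -99.5, 122.7]
tool_rot: [-180.0, 0.0, -9.2]
contact_force: [-0.8, -0.3, -0.0]
finger_gap: -0.003
t: 18.55
position: [523.1, -99.5, 119.7]
tool_rot: [180.0, -0.0, -9.2]
contact_force: [0.6, 0.3, -0.3]
finger_gap: -0.002
```

```bash
for i in 1; do python3 -m creep '[[[0,0,0.001],0],[[0,0,0.001],0],[[0,0,0],0]]';  python3 -m creep '[[[0,0,0.001],0],[[0,0,0.001],0],[[0,0,0],0]]'; python3 -m creep '[[[0,0,0.001],0],[[0,0,0.001],0],[[0,0,0],0]]'; done
python3 - <<'E'
from workcell import r
from h import *
d=r.get_image("wrist");S=r.get_image("scene")
cv2.imwrite("pics/b2.png",np.hstack([cv2.resize(d["frame"][150:350,217:417],(400,400)),cv2.resize(S["frame"][130:230,240:340],(400,400))])[:,:,::-1])
E
```

```text
t: 18.8
position: [523.1, -99.5, 117.6]
tool_rot: [180.0, -0.0, -9.2]
contact_force: [-0.6, 0.3, 0.9]
finger_gap: -0.002
t: 19.05
position: [523.1, -99.5, 115.5]
tool_rot: [-180.0, -0.0, -9.2]
contact_force: [-0.1, 0.5, 0.7]
finger_gap: -0.001
t: 19.3
position: [523.1, -99.5, 113.5]
tool_rot: [-180.0, -0.0, -9.2]
contact_force: [0.1, 0.0, 1.5]
finger_gap: -0.001
```

View pics/b2.png

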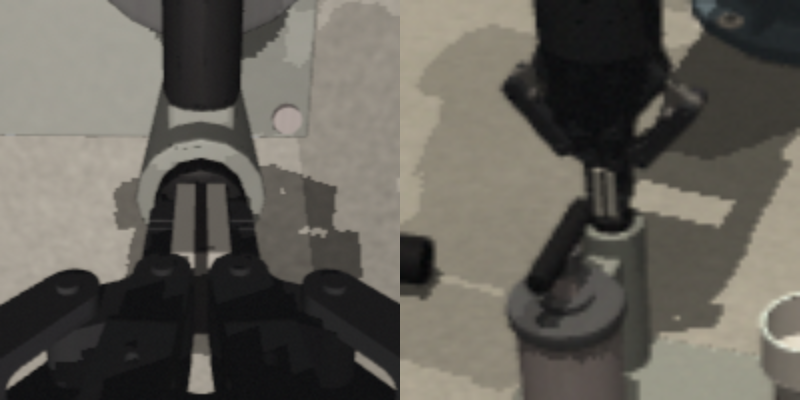

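```bash
python3 -m creep '[[[0,0,0.001],0],[[0,0,0.001],0],[[0,0,0],0]]';  python3 -m creep '[[[0,0,0.001],0],[[0,0,0.001],0],[[0,0,0],0]]'; python3 -m creep '[[[0,0,0.001],0],[[0,0,0.001],0],[[0,0,0],0]]'
```

```text
t: 19.65
position: [523.1, -99.5, 112.3]
tool_rot: [180.0, -0.0, -9.2]
contact_force: [-3.8, 0.5, 11.0]
finger_gap: -0.0
t: 19.9
position: [523.3, -99.6, 112.1]
tool_rot: [180.0, -0.1, -9.2]
contact_force: [-12.8, 2.4, 33.0]
finger_gap: -0.003
t: 20.15
position: [523.4, -99.6, 111.9]
tool_rot: [180.0, -0.1, -9.2]
contact_force: [-20.3, 4.9, 54.7]
finger_gap: 0.001
```

A hard stop is reached at about 112, with the force rising stiffly. I'll raise and compare the button's height with before.

```bash
python3 -m creep '[[[0,0,-0.006],0],[[0,0,-0.012],0],[[0,0,-0.017],0],[[0,0,-0.01],0],[[0,0,0],0],[[0,0,0],0]]'
python3 - <<'E'
from workcell import r
from h import *
d=r.get_image("wrist");S=r.get_image("scene")
print(r.get_state()["position"])
o=cv2.imread("pics/b1.png")[:,:,::-1]
n=np.hstack([cv2.resize(d["frame"][150:350,217:417],(400,400)),cv2.resize(S["frame"][130:230,240:340],(400,400))])
f=lambda q:np.hstack([cv2.resize(q[90:200,130:270],(400,314)),cv2.resize(q[170:300,510:670],(400,314))])
cv2.imwrite("pics/b3.png",np.vstack([f(o)[:290],f(n)[:290]])[:,:,::-1])
E
```

```text
t: 20.65
position: [523.0, -99.5, 152.5]
tool_rot: [180.0, -0.0, -9.2]
contact_force: [0.2, -0.6, -0.4]
finger_gap: -0.004
[522.57606447 -99.38127852 151.7294245 ]
```

View pics/b3.png

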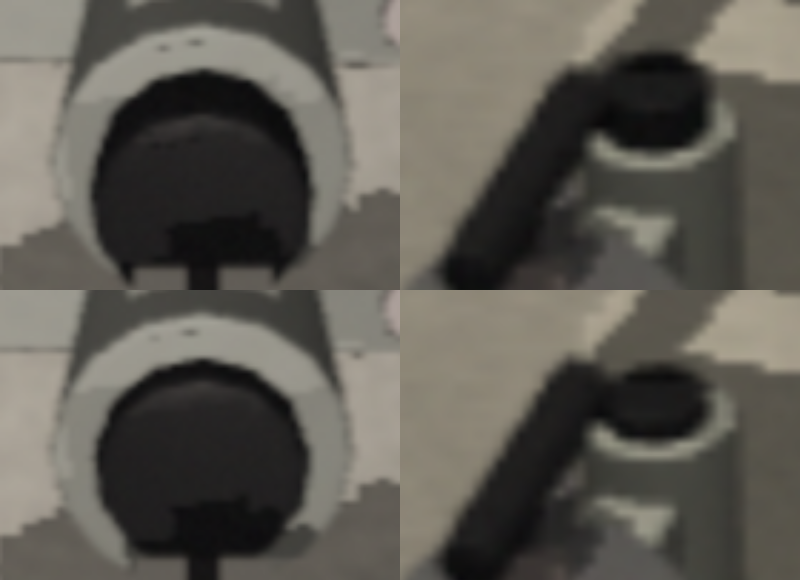

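The lower pictures show the button's side gone and its top nearly level with the column, so it is fully in. Now the handle: I'll grip the bar 24 mm to the -x side of its middle, which keeps the pads clear of the 22 mm collar.

```bash
python3 -m creep '[[[0,0,-0.025],0],[[0,0,-0.025],0],[[0.01,0,0],0],[[0.02,0.0002,0],0],[[0.02,0.0002,0],0],[[0.0098,0,0],0],[[0,0,0],0],[[0,0,0],0],[[0,0,0],0]]' 0.0854
python3 - <<'E'
from workcell import r
from h import *
d=r.get_image("wrist");print(r.get_state()["position"],r.get_state()["tool_rot"])
print(proj(d,[581.8,-109.4,173]),proj(d,[605.5,-113.2,173]))
cv2.imwrite("pics/h1.png",d["frame"][:,:,::-1])
E
```

```text
t: 21.5
position: [581.2, -109.3, 202.0]
tool_rot: [-180.0, 0.1, -9.2]
contact_force: [0.1, -0.1, -0.2]
finger_gap: 0.999
[ 581.20338951 -109.30228949  202.28083997] [-1.79994279e+02  6.09359127e-02 -9.23513579e+00]
[318.33716349 221.67653656] [318.33129104 190.68276024]
```

View pics/h1.png

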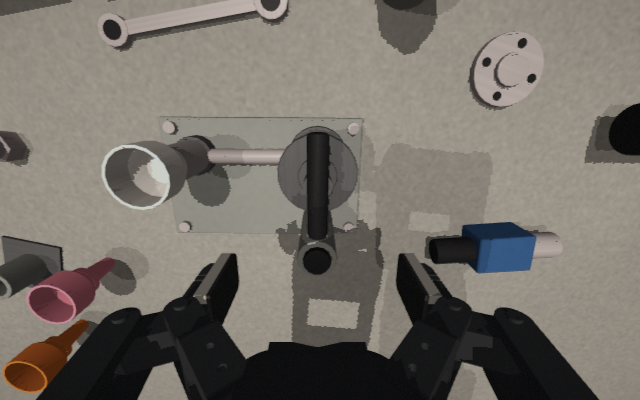

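```bash
python3 -m creep '[[[0,0,0.015],0],[[0,0,0.02],0],[[0,0,0.02],0],[[0,0,0.012],0],[[0,0,0.007],0],[[0,0,0],0],[[0,0,0],0]]'; python3 -m creep '[[[0,0,0],0],[[0,0,0],0],[[0,0,0],0],[[0,0,0],0],[[0,0,0],0],[[0,0,0],0],[[0,0,0],0],[[0,0,0],0],[[0,0,0],0],[[0,0,0],0]]' 0.0;  python3 - <<'E'
from workcell import r
from h import *
d=r.get_image("wrist");S=r.get_image("scene")
cv2.imwrite("pics/h2.png",np.hstack([cv2.resize(d["frame"][130:330,217:417],(400,400)),cv2.resize(S["frame"][130:230,240:340],(400,400))])[:,:,::-1])
E
```

```text
t: 22.13
position: [582.2, -109.6, 129.2]
tool_rot: [180.0, -0.0, -9.2]
contact_force: [0.3, 0.0, 0.3]
finger_gap: 0.999
t: 22.97
position: [582.1, -109.4, 129.0]
tool_rot: [-180.0, -0.0, -9.2]
contact_force: [-1.7, 2.2, 5.3]
finger_gap: 0.163
```

View pics/h2.png

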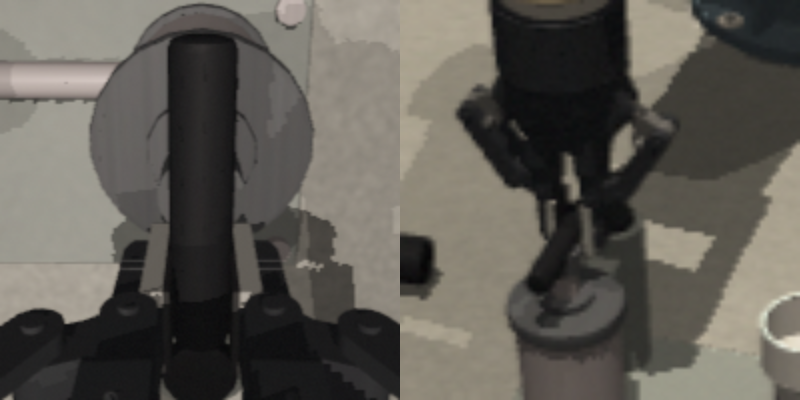

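The bar is gripped between the pads with a gap of about 14 mm. I'll draw up the first stage slowly.

```bash
python3 -m creep '[[[0,0,-0.002],0],[[0,0,-0.004],0],[[0,0,-0.004],0],[[0,0,-0.004],0],[[0,0,-0.004],0],[[0,0,-0.002],0],[[0,0,0],0]]'; python3 -m creep '[[[0,0,-0.004],0],[[0,0,-0.004],0],[[0,0,-0.004],0],[[0,0,-0.004],0],[[0,0,-0.004],0],[[0,0,0],0],[[0,0,0],0]]'
```

```text
t: 23.65
position: [582.0, -109.5, 149.2]
tool_rot: [-180.0, -0.0, -9.2]
contact_force: [2.2, 1.0, -5.4]
finger_gap: 0.166
t: 24.23
position: [581.9, -109.5, 168.8]
tool_rot: [-180.0, -0.0, -9.2]
contact_force: [1.8, 1.9, -5.4]
finger_gap: 0.163
```

Force is 5.4 N, which matches the first draw. I'll continue.

```bash
python3 -m creep '[[[0,0,-0.004],0],[[0,0,-0.004],0],[[0,0,-0.004],0],[[0,0,-0.004],0],[[0,0,-0.004],0],[[0,0,0],0],[[0,0,0],0]]'; python3 -m creep '[[[0,0,-0.004],0],[[0,0,-0.004],0],[[0,0,-0.004],0],[[0,0,-0.004],0],[[0,0,-0.004],0],[[0,0,0],0],[[0,0,0],0]]'
```

```text
t: 24.82
position: [581.9, -109.5, 188.7]
tool_rot: [-180.0, 0.0, -9.2]
contact_force: [4.1, 1.8, -10.2]
finger_gap: 0.168
t: 25.4
position: [581.9, -109.5, 208.8]
tool_rot: [180.0, -0.0, -9.2]
contact_force: [3.4, 1.3, -10.9]
finger_gap: 0.163
```

```bash
python3 -m creep '[[[0,0,-0.004],0],[[0,0,-0.004],0],[[0,0,-0.004],0],[[0,0,-0.003],0],[[0,0,0],0],[[0,0,0],0]]'; python3 -m creep '[[[0,0,-0.002],0],[[0,0,-0.002],0],[[0,0,0],0],[[0,0,0],0]]'; python3 -m creep '[[[0,0,-0.001],0],[[0,0,0],0],[[0,0,0],0]]'
```

```text
t: 25.9
position: [581.9, -109.5, 223.7]
tool_rot: [-180.0, -0.0, -9.2]
contact_force: [2.9, 2.4, -10.8]
finger_gap: 0.163
t: 26.23
position: [581.9, -109.5, 227.7]
tool_rot: [-180.0, 0.0, -9.2]
contact_force: [3.0, 0.9, -11.3]
finger_gap: 0.16
t: 26.48
position: [581.9, -109.5, 228.6]
tool_rot: [-180.0, 0.0, -9.2]
contact_force: [3.1, 1.8, -11.0]
finger_gap: 0.163
```

```bash
python3 -m creep '[[[0,0,-0.001],0],[[0,0,0],0],[[0,0,0],0]]'; python3 -m creep '[[[0,0,-0.001],0],[[0,0,0],0],[[0,0,0],0]]'
```

```text
t: 26.73
position: [581.9, -109.5, 229.3]
tool_rot: [-180.0, 0.0, -9.2]
contact_force: [4.6, 0.7, -15.6]
finger_gap: 0.167
t: 26.98
position: [581.7, -109.4, 229.4]
tool_rot: [-180.0, 0.1, -9.2]
contact_force: [6.9, 1.4, -23.5]
finger_gap: 0.164
```

The hard stop is at about 229.3, 100 mm above the grip height, and the force is rising stiffly. I'll check all views.

```bash
python3 -m creep '[[[0,0,0],0],[[0,0,0],0],[[0,0,0],0],[[0,0,0],0],[[0,0,0],0],[[0,0,0],0]]'
python3 - <<'E'
from workcell import r
from h import *
S=r.get_image("scene");T=r.get_image("top")
a=cv2.resize(S["frame"][120:320,150:470],(800,500));cv2.imwrite("pics/e1.png",a[:,:,::-1])
cv2.imwrite("pics/e2.png",T["frame"][:,:,::-1])
d=r.get_image("wrist");cv2.imwrite("pics/e3.png",d["frame"][:,:,::-1])
print(proj(S,[605.5,-113,265]),proj(S,[605.5,-113,165]))
E
```

```text
t: 27.48
position: [581.7, -109.4, 229.4]
tool_rot: [-180.0, 0.1, -9.2]
contact_force: [6.9, 2.0, -23.2]
finger_gap: 0.162
[276.77060479 154.26827961] [279.85576988 190.44627172]
```

View pics/e1.png

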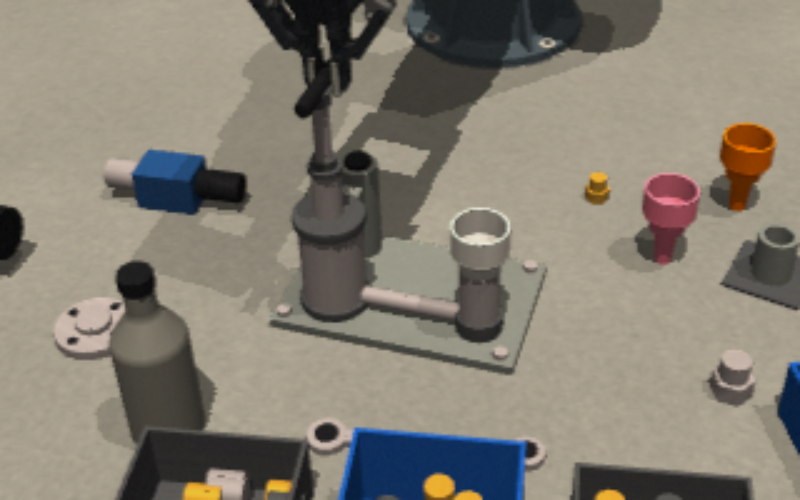

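View pics/e2.png

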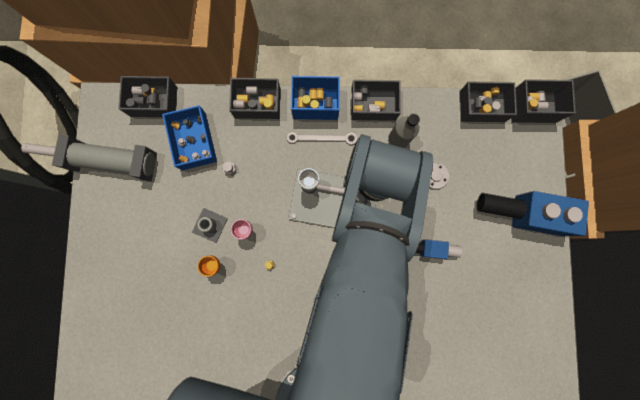

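View pics/e3.png

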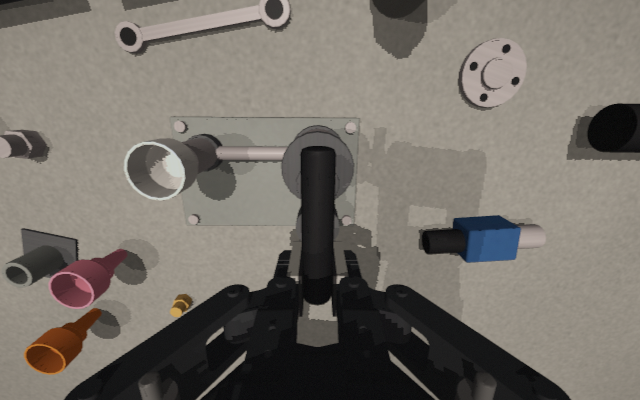

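The scene view shows both telescopic stages out, with the bar at crop (315,92), which is scene pixel (276,157); a bar at z=265 should project to (277,154). The funnel is upright in the neck, the button is in, and the bystanders stand where they stood at the start. I'll hand the job in.

```bash
python3 -c "
from workcell import r
print(r.finish_job())"
```

```text
the job is handed in; nothing more can be done
None
```

The job is handed in at about 27.5 s of the 67 s: funnel seated and released, button pressed fully in, and the arm still holding the T-handle at its second stop.

**What the last checks showed**
- **Funnel:** contact in the neck came at the height predicted from the stand. After letting go, its rim centre was 0.6 mm from the measured neck position, and it stood upright in the final pictures.
- **Button:** pressed to a stiff stop. Pictures from before and after show its side gone and its top nearly level with the column.
- **Handle:** the pull was about 5.4 N in the first draw, then 10 to 11 N in the second. It hit a hard stop 100 mm up and is held there against about 23 N. The final scene picture shows both stages out and the bar within about 3 pixels of where it should be.
- **Other things on the bench:** they looked unmoved in the final views; I did not measure them, and the arm hid part of the top view.

**What failed or disagreed**
- **First grip missed:** the reported tool point did not match the text; the open fingertips stood about 29 mm behind it instead of about 5. The fingers closed on the funnel's rim with about 25 N upward. The funnel stayed in its stand, and I regripped 29 mm lower.
- **Button force:** the expected 4 N did not show clearly while pressing; readings stayed at about 1.5 N or less until the stop. Once it stopped I pressed to about 55 N along the fingers, more than was needed.

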